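# Switch off the bench outlet that was left on

## Robot

A 6-joint arm with a two-finger parallel gripper is mounted at the origin on the work surface. World frame = base frame: x ahead of the robot, y to its left, z up, the work surface at z = 0. Lengths are in mm, angles in degrees, forces in N, time in s.
With the tool pointing down it reaches from about 300 to 850 mm from the base axis. Payload 4.2 kg.
Tool frame: the origin (TCP) lies at the very end of the fingers, on their centre line; the grasp point (between the pads) lies 19 mm behind it (env.grasp_offset is the distance from the TCP to the grasp point, in mm); z points along the fingers, y is the line along which they close (so a half turn about z gives the same grasp; the last joint's range is limited). The gripper opens to 91 mm and grips with 3 to 60 N. Pads are 32 mm wide; open, the fingers measure 118 mm over their backs; the gripper's body (76 mm by 178 mm) begins 60 mm behind the grasp point.
Start: joints at [63.885, 18.312, 89.639, -0, 72.044, -1.146], TCP at [242.733, 521.274, 189.176] pointing down, gripper open.
Joint ranges: [-177.97, 177.97], [-48.28, 115.42], [12.27, 149.76], [-77.06, 257.06], [2.81, 150.46], [-146.56, 146.56]. Speed limits (degrees/s): [147.25, 147.25, 180, 180, 180, 180].

## Interface

Orientations are given as [roll, pitch, yaw] about the fixed x, y, z axes, in that order (R = Rz(yaw) Ry(pitch) Rx(roll)).
In Python, from workcell import env gives the robot as it stands. The module is installed in compiled form; this text tells all that it offers.
- The arm moves only by the tool send_rows, never from a script. Its argument "motion" is a list of rows, each an object of numbers: "tx", "ty", "tz": the shift along the tool's x, y, z in units of 500 mm (1.0 is 500 mm); "rx", "ry", "rz": the turn, a rotation vector about the tool's x, y, z in units of 30 degrees (1.0 is 30 degrees); "gripper": the closure, from -1 (fully open) to 1 (shut). In form: [{"tx": .., "ty": .., "tz": .., "rx": .., "ry": .., "rz": .., "gripper": ..}, ...]. A call has 1 to 12 rows; each row shifts and turns the commanded pose from where the row before left it, along the tool's axes as they then stand; what a row does not reach is not made up. A row lasts 1/8 s, in which the tool goes at most 62.5 mm and 10.7 degrees, less where a joint would pass 70% of its speed; a pose out of reach is approached as far as the arm can. A call with a number of a shift or a turn outside -1 to 1 is refused whole. A call with a gripper value outside its range is refused whole. The fingers move at their own pace and stop on an object; "grip_force" is the grip in N (left out, the last holds). Time passes only in rows, so rows that do not move let the fingers close. It gives the time, the measured TCP pose, the force, the opening and the grip force at its end, in the units of the state.
- env.state(): the state, without advancing time (a new reading comes with each control period).
- env.grab_frame(name): name is "side" or "top" or "wrist"; returns a dict with "frame" (400x640x3 uint8, red, green, blue), "vertical_fov" (degrees; the focal length in pixels is half the picture's height over the tangent of half this angle, whatever the lens; pixels are square), "cx", "cy" (the principal point, pixels), "rvec" (rotation vector, rad) and "tvec" (3), from world to camera coordinates, as OpenCV has them; the wrist camera has in their place "T_tool_cam" (4x4, takes a point from camera to tool coordinates, whose origin is the TCP and whose axes are the flange's). Camera axes: x right, y down, z forward; pixel columns grow to the right and rows downward; lengths in mm; the calibration is good to about 2 mm. A picture is of the moment at which its call begins: read the wrist's pose just before it. There is no depth.
- env.job_done(): hands the job in; it is judged then, once.
The state is a dict: "time_s": time; "qpos": joint angles; "qvel": joint speeds; "effort": joint torques, N m; "ee_pos": TCP position; "ee_rot": TCP orientation; "force": force on the tool from outside, world axes, zero at the start; "torque": the same for the moment, N m; "gripper_width": finger opening in mm; "gripper_force": force on a finger pad.
Only numpy, scipy, OpenCV 4.12 (cv2) and the standard library are available. Lean on these libraries where they do the work, as an engineer would, in place of code of your own. Each camera call takes 0.05 s, during which the arm holds its last target. There are 200 camera calls.

## Task

One of the four identical keys of the bench power console was left latched down. With a fingertip, tap each key lightly, from the left end of the row to the right as the robot sees it, without pushing any of them in, to find the latched one; then press that key firmly in so that it releases, and take the finger away so that all four keys stand fully up. Press no other key in, grasp or lift nothing, and leave the things lying around where they are.

Things in the scene. Friction and masses are not known exactly. Their poses are not given: they have to be found in the camera images.
- console: Bench power console: grey box screwed to the bench, 150 (x) by 270 (y) by 50 mm high. Origin: centre of its underside; z up, x away from the robot's side, y along the key row, to the left as the robot sees it. On its top, at x = -35 mm, stand four identical black push keys at y = +75, +25, -25, -75 mm (50 mm apart), each in a 4 mm high metal frame 42 mm wide. The two white sockets are dressing.
- key_p: One of four identical black square keys, cap 30 x 30 mm, which move straight down against a spring. Origin: centre of the cap's top face, moving with it. The letter says nothing of its place in the row or its state. Top of a key that is up: 66 mm above the bench, 16 mm above the console; of the latched key: only 3 mm lower. Hard stop 8 mm below the up height, at about 12 N.
- key_q: One of the four identical push keys: see the others. Origin: centre of the cap's top face. Any key that is up starts to yield at about 2 N, is 2.5 mm in at 5 N and 5 mm in at 8 N, and springs back up when let go.
- key_r: One of the four identical push keys: see the others. Origin: centre of the cap's top face. Whichever key is latched does not yield below about 5.6 N; pushed about 3 mm further in (6 mm below the up height, about 9 to 10 N) its latch lets go, and it comes fully up as the finger is withdrawn.
- key_s: One of the four identical push keys: see the others. Origin: centre of the cap's top face. 
- jar: Small closed glass jar, 42 mm across, 50 mm tall, standing on the console's top behind the left end of the key row. Loose; only in the way. Origin: on its axis, on its underside.
- tape_roll: Roll of paper tape, 64 mm across, 24 mm high, lying flat on the console's top behind the right end of the key row. Loose; only in the way. Origin: on its axis, on its underside.
- glue: White glue bottle, 56 mm across, 170 mm tall, standing on the bench to the left of the console. Loose; only in the way. Origin: on its axis, on its underside.
- tape_measure: Grey tape measure, 68 x 66 x 36 mm, on the bench to the left of the console. Loose; only in the way. Origin: about its middle, at its underside.
- screwdriver: Screwdriver with a black handle lying on the bench to the right of the console. Loose; only in the way. Origin: about its middle, at its underside.
- offcut: Flat offcut of pale wood, 60 x 130 x 19 mm, on the bench beyond the console. Loose; only in the way. Origin: about its middle, at its underside.
- mug: White mug, 80 mm across, 92 mm tall, standing on the bench to the right of the console. Loose; only in the way. Origin: on its axis, on its underside.

How it is judged:
By the outcome, as a careful person would: the job done as asked, in the order asked, and still so for the second after the job is handed in, with the robot touching nothing.
It also fails if it takes over 51 s, if anything falls off the work surface, if the arm or the gripper's body presses on something with over 40 N, if the wrist force passes 120 N, or if a joint passes its speed limit or range.

## Working session

There is one attempt and no reset: what is moved stays moved. The work goes in short steps, Python scripts to look and compute and a tool call to move; the robot and the scene stay as the last step left them, time stands still between calls to the robot, and variables do not carry over. Pictures are saved under pics/ and viewed, at most 10 in all, crops included, and the job is handed in when it is done.

Besides the shell and the picture viewer there is one more tool, called after "Call:" by a JSON object that holds its "method" and its "body", one argument or row to a line. send_rows: Moves the arm, as the interface text tells. Shifts and turns lie within -1 to 1; 1 stands for 500 mm of shift or 30 degrees of turn. Its arguments: {"type":"object","properties":{"motion":{"type":"array"},"grip_force":{"type":"number"}},"required":["motion"]}

```bash
mkdir -p pics; cat > h.py <<'E'
import numpy as np, cv2
from scipy.spatial.transform import Rotation as R
from workcell import env
def grab(n,save=None):
    s=env.state(); f=env.grab_frame(n)
    if save: cv2.imwrite('pics/'+save,f['frame'][:,:,::-1])
    return s,f
def cam(s,f):
    fl=200/np.tan(np.radians(f['vertical_fov'])/2)
    if 'rvec' in f:
        Rc=cv2.Rodrigues(np.array(f['rvec'],float))[0].T; o=-Rc@np.array(f['tvec'],float).ravel()
    else:
        T=np.array(f['T_tool_cam']); Rt=R.from_euler('xyz',s['ee_rot'],degrees=True).as_matrix()
        Rc=Rt@T[:3,:3]; o=Rt@T[:3,3]+np.array(s['ee_pos'])
    return fl,Rc,o
def onplane(s,f,px,z):
    fl,Rc,o=cam(s,f); px=np.atleast_2d(px).astype(float)
    d=np.c_[(px[:,0]-f['cx'])/fl,(px[:,1]-f['cy'])/fl,np.ones(len(px))]@Rc.T
    return o+d*((z-o[2])/d[:,2])[:,None]
E
python3 - <<'E'
from h import *
s,f=grab('top','top.png'); print(s); print({k:v for k,v in f.items() if k!='frame'}, cam(s,f)[2])
s,f=grab('side','side.png'); print(cam(s,f)[2])
E
```

```text
{'time_s': 0.0, 'qpos': array([ 6.38852461e+01,  1.83520648e+01,  8.97034462e+01,  8.29085770e-04,
        7.20428530e+01, -1.14680288e+00]), 'qvel': array([ 0.04633781, -0.02872473,  0.03571056,  0.05306809, -0.07412469,
        0.02286578]), 'effort': array([-3.67201437e-04, -4.12462449e+01, -2.31974959e+01,  7.26316497e-02,
        4.58185840e-02, -1.43249358e-04]), 'ee_pos': array([242.48909921, 520.79690259, 188.33611032]), 'ee_rot': array([-1.79901671e+02, -2.75677173e-03,  1.55031790e+02]), 'force': array([-0.57229785,  0.18678115,  0.22677733]), 'torque': array([0.00429118, 0.02351713, 0.03828389]), 'gripper_force': 0.0, 'gripper_width': 91.2281315340502}
{'vertical_fov': 47.28892213159898, 'cx': 315.9485656997767, 'cy': 196.69842232154576, 'rvec': array([ 2.20242361, -2.17253914,  0.09472498]), 'tvec': array([  -7.60898088,  571.10415351, 1010.71725557])} [ 492.5155407    10.37568939 1051.23166271]
[ 128.9551975  -474.78896715  669.68001677]
```

View pics/top.png

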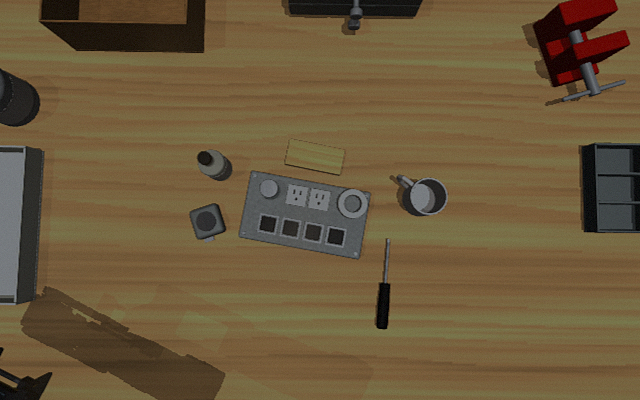

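View pics/side.png

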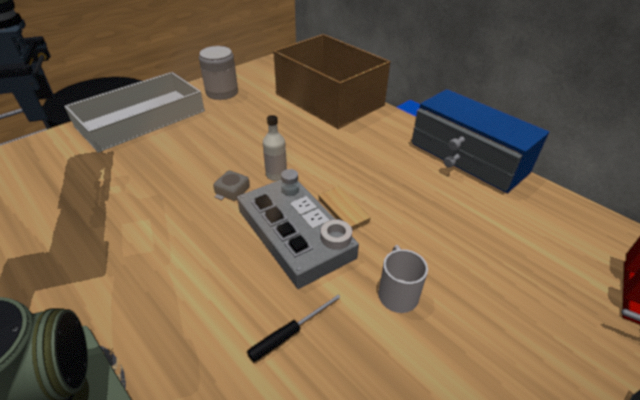

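```bash
python3 - <<'E'
from h import *
s,f=grab('top')
im=f['frame'].max(2).astype(np.uint8)
m=(im<60).astype(np.uint8); m[:205]=0; m[255:]=0; m[:,:250]=0; m[:,355:]=0
n,l,st,c=cv2.connectedComponentsWithStats(m)
P=[]
for i in range(1,n):
    if st[i,4]>60: print(st[i],c[i]); P.append(c[i])
P=np.array(sorted(P,key=lambda p:p[0])); W=onplane(s,f,P,66)
print(W.round(1)); print(np.linalg.norm(np.diff(W,axis=0),axis=1)); d=W[0]-W[-1]; print('yaw',np.degrees(np.arctan2(-d[0],d[1])))
# things: glue, mug, jar, screwdriver
print(onplane(s,f,[[207,158],[270,189]],[170,100]) if 0 else [onplane(s,f,[p],z).round(0) for p,z in (((207,158),170),((270,188),100),((428,195),92),((384,305),20))])
E
```

```text
[260 216  16  16 203] [267.50246305 223.53694581]
[282 220  17  16 200] [289.95  227.695]
[305 224  16  17 202] [312.68316832 232.1039604 ]
[328 228  16  17 209] [335.47368421 236.1722488 ]
[[508.4 104.1  66. ]
 [500.1  55.7  66. ]
 [491.3   6.6  66. ]
 [483.3 -42.5  66. ]]
[49.11291252 49.80131103 49.77274002]
yaw -9.74085937129273
[array([[632., 214., 170.]]), array([[582.,  97., 100.]]), array([[ 573., -236.,   92.]]), array([[ 332., -155.,   20.]])]
```

Call:
{"method": "send_rows", "body": {
  "motion": [
    {"rz": 0.3125, "gripper": 1},
    {"rz": 0.3125, "gripper": 1},
    {"rz": 0.3125, "gripper": 1},
    {"rz": 0.3125, "gripper": 1},
    {"rz": 0.3125, "gripper": 1},
    {"rz": 0.3125, "gripper": 1},
    {"rz": 0.3125, "gripper": 1},
    {"rz": 0.3125, "gripper": 1}
  ],
  "grip_force": 10
}}

```text
invalid input at $.motion[0]: expected keys tx, ty, tz, rx, ry, rz, gripper
```

Call:
{"method": "send_rows", "body": {
  "motion": [
    {"tx": -0.073, "ty": 0.067, "gripper": 1},
    {"tx": -0.073, "ty": 0.067, "gripper": 1},
    {"tx": -0.073, "ty": 0.067, "gripper": 1},
    {"tx": -0.073, "ty": 0.067, "gripper": 1},
    {"tx": -0.073, "ty": 0.067, "gripper": 1},
    {"tx": -0.073, "ty": 0.067, "gripper": 1},
    {"tx": -0.073, "ty": 0.067, "gripper": 1},
    {"tx": -0.073, "ty": 0.067, "gripper": 1},
    {"tx": -0.073, "ty": 0.067, "gripper": 1},
    {"tx": -0.073, "ty": 0.067, "gripper": 1},
    {"gripper": 1}
  ]
}}

```text
invalid input at $.motion[0]: expected keys tx, ty, tz, rx, ry, rz, gripper
```

```bash
python3 - <<'E'
from h import *
s,f=grab('wrist','w1.png'); print(s['time_s'],s['ee_pos'],s['ee_rot'],s['force'],s['gripper_width'])
E
```

```text
0.15 [242.56685285 520.89154862 188.52167323] [-1.79924951e+02 -1.20528028e-03  1.55030389e+02] [-0.41435736  0.12614696  1.00209347] 90.80915573918074
```

View pics/w1.png

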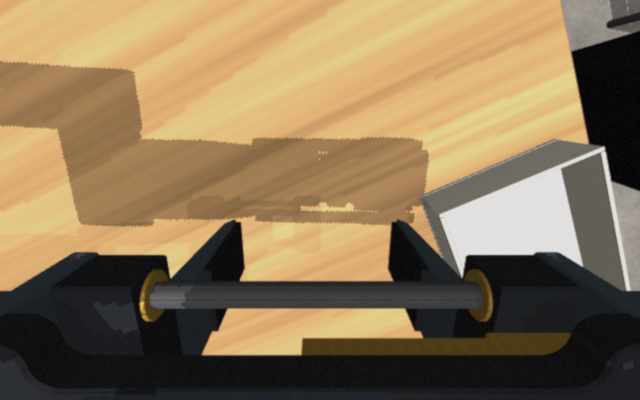

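The rows were refused because every key has to be present, so nothing moved. The picture shows only the open fingers (tips near (240,225) and (393,225)), bare bench and a tray.

Call:
{"method": "send_rows", "body": {
  "motion": [
    {"tx": 0, "ty": 0, "tz": 0, "rx": 0, "ry": 0, "rz": 0.3125, "gripper": 1},
    {"tx": 0, "ty": 0, "tz": 0, "rx": 0, "ry": 0, "rz": 0.3125, "gripper": 1},
    {"tx": 0, "ty": 0, "tz": 0, "rx": 0, "ry": 0, "rz": 0.3125, "gripper": 1},
    {"tx": 0, "ty": 0, "tz": 0, "rx": 0, "ry": 0, "rz": 0.3125, "gripper": 1},
    {"tx": 0, "ty": 0, "tz": 0, "rx": 0, "ry": 0, "rz": 0.3125, "gripper": 1},
    {"tx": 0, "ty": 0, "tz": 0, "rx": 0, "ry": 0, "rz": 0.3125, "gripper": 1},
    {"tx": 0, "ty": 0, "tz": 0, "rx": 0, "ry": 0, "rz": 0.3125, "gripper": 1},
    {"tx": 0, "ty": 0, "tz": 0, "rx": 0, "ry": 0, "rz": 0.3125, "gripper": 1}
  ],
  "grip_force": 10
}}

```text
time_s: 1.2
ee_pos: [242.7, 521.1, 188.9]
ee_rot: [-180.0, 0.0, 79.7]
force: [0.3, -0.3, 0.1]
gripper_width: 14.3
gripper_force: 0.0
```

Call:
{"method": "send_rows", "body": {
  "motion": [
    {"tx": -0.073, "ty": 0.067, "tz": 0, "rx": 0, "ry": 0, "rz": 0, "gripper": 1},
    {"tx": -0.073, "ty": 0.067, "tz": 0, "rx": 0, "ry": 0, "rz": 0, "gripper": 1},
    {"tx": -0.073, "ty": 0.067, "tz": 0, "rx": 0, "ry": 0, "rz": 0, "gripper": 1},
    {"tx": -0.073, "ty": 0.067, "tz": 0, "rx": 0, "ry": 0, "rz": 0, "gripper": 1},
    {"tx": -0.073, "ty": 0.067, "tz": 0, "rx": 0, "ry": 0, "rz": 0, "gripper": 1},
    {"tx": -0.073, "ty": 0.067, "tz": 0, "rx": 0, "ry": 0, "rz": 0, "gripper": 1},
    {"tx": -0.073, "ty": 0.067, "tz": 0, "rx": 0, "ry": 0, "rz": 0, "gripper": 1},
    {"tx": -0.073, "ty": 0.067, "tz": 0, "rx": 0, "ry": 0, "rz": 0, "gripper": 1},
    {"tx": -0.073, "ty": 0.067, "tz": 0, "rx": 0, "ry": 0, "rz": 0, "gripper": 1},
    {"tx": -0.073, "ty": 0.067, "tz": 0, "rx": 0, "ry": 0, "rz": 0, "gripper": 1},
    {"tx": 0, "ty": 0, "tz": 0, "rx": 0, "ry": 0, "rz": 0, "gripper": 1}
  ]
}}

```text
time_s: 2.58
ee_pos: [510.8, 101.3, 188.8]
ee_rot: [180.0, 0.0, 79.8]
force: [-0.4, -0.0, -0.9]
gripper_width: 0.5
gripper_force: 0.0
```

```bash
python3 - <<'E'
from h import *
s,f=grab('wrist','w2.png'); print(s['time_s'],s['ee_pos'],s['ee_rot'],s['force'],s['gripper_width'])
E
```

```text
2.575 [510.77612995 101.33746657 188.7735383 ] [1.79993821e+02 2.85258425e-02 7.97762493e+01] [-0.44813108 -0.04036138 -0.88399894] 0.4726316166028318
```

View pics/w2.png

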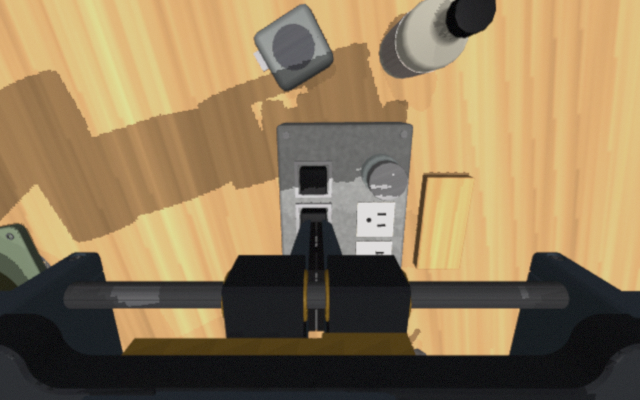

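The wrist view shows the left key at about (314,180), square to the picture, with the shut fingertips at (316,222). The jar is at (385,178). I'll check the key position with this view.

```bash
python3 - <<'E'
from h import *
s,f=grab('wrist')
m=(f['frame'].max(2)<60).astype(np.uint8); m[:155]=0; m[203:]=0; m[:,:285]=0; m[:,345:]=0
n,l,st,c=cv2.connectedComponentsWithStats(m)
for i in range(1,n):
    if st[i,4]>50:
        x,y,w,h,_=st[i]; print(st[i],c[i]); q=onplane(s,f,[c[i],[x,y],[x+w,y+h]],66); print(q.round(1),np.linalg.norm(q[1]-q[2]))
E
```

```text
[301 167  27  28 737] [314.192673   180.46404342]
[[509.6 107.9  66. ]
 [498.3 125.   66. ]
 [521.7  89.   66. ]] 42.96072981449574
```

Call:
{"method": "send_rows", "body": {
  "motion": [
    {"tx": 0.009, "ty": -0.005, "tz": 0, "rx": 0, "ry": 0, "rz": 0, "gripper": 1},
    {"tx": 0, "ty": 0, "tz": 0.06, "rx": 0, "ry": 0, "rz": 0, "gripper": 1},
    {"tx": 0, "ty": 0, "tz": 0.08, "rx": 0, "ry": 0, "rz": 0, "gripper": 1},
    {"tx": 0, "ty": 0, "tz": 0.06, "rx": 0, "ry": 0, "rz": 0, "gripper": 1},
    {"tx": 0, "ty": 0, "tz": 0.03, "rx": 0, "ry": 0, "rz": 0, "gripper": 1},
    {"tx": 0, "ty": 0, "tz": 0.008, "rx": 0, "ry": 0, "rz": 0, "gripper": 1},
    {"tx": 0, "ty": 0, "tz": 0, "rx": 0, "ry": 0, "rz": 0, "gripper": 1},
    {"tx": 0, "ty": 0, "tz": 0, "rx": 0, "ry": 0, "rz": 0, "gripper": 1}
  ]
}}

```text
time_s: 3.68
ee_pos: [508.7, 108.9, 71.2]
ee_rot: [179.9, -0.1, 80.0]
force: [0.9, -0.4, 0.3]
gripper_width: 0.7
gripper_force: 0.0
```

```bash
python3 - <<'E'
from h import *
for i in range(3):
    s,f=grab('wrist','w3.png'); print(s['time_s'],s['ee_pos'],s['ee_rot'],s['force'])
E
```

```text
3.675 [508.65290135 108.91439527  71.24407538] [ 1.79874612e+02 -5.25452887e-02  8.00374993e+01] [ 0.87612067 -0.36299224  0.29138047]
3.725 [508.54443461 108.828889    71.16006439] [ 1.79886399e+02 -4.92065045e-02  8.00305772e+01] [ 0.04876457 -0.65194648 -0.95250997]
3.775 [508.43058511 108.75475919  71.00257711] [ 1.79901308e+02 -4.31317495e-02  8.00230790e+01] [-0.32685347 -0.52094695 -0.80105676]
```

View pics/w3.png

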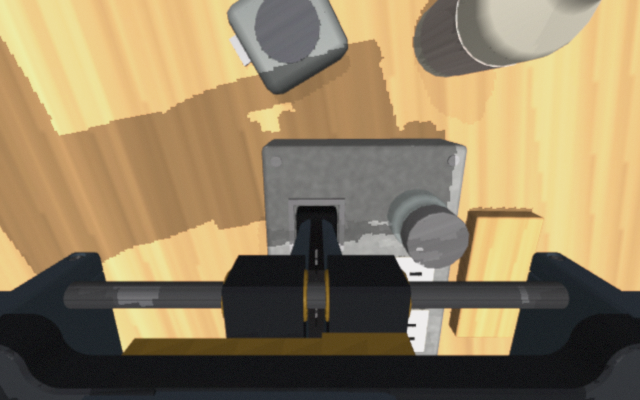

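The fingertip sits at (320,222), over the left key, whose far edge is at (317,207). The jar at (435,235) is clear, so I can creep down.

Call:
{"method": "send_rows", "body": {
  "motion": [
    {"tx": -0.004, "ty": 0, "tz": 0.002, "rx": 0, "ry": 0, "rz": 0, "gripper": 1},
    {"tx": 0, "ty": 0, "tz": 0.002, "rx": 0, "ry": 0, "rz": 0, "gripper": 1},
    {"tx": 0, "ty": 0, "tz": 0, "rx": 0, "ry": 0, "rz": 0, "gripper": 1},
    {"tx": 0, "ty": 0, "tz": 0, "rx": 0, "ry": 0, "rz": 0, "gripper": 1}
  ]
}}

```text
time_s: 4.32
ee_pos: [507.5, 106.7, 68.1]
ee_rot: [-180.0, -0.0, 80.0]
force: [0.8, 0.4, -0.5]
gripper_width: 0.1
gripper_force: 0.0
```

Call:
{"method": "send_rows", "body": {
  "motion": [
    {"tx": 0, "ty": 0, "tz": 0.002, "rx": 0, "ry": 0, "rz": 0, "gripper": 1},
    {"tx": 0, "ty": 0, "tz": 0, "rx": 0, "ry": 0, "rz": 0, "gripper": 1}
  ]
}}

```text
time_s: 4.58
ee_pos: [507.4, 106.7, 67.1]
ee_rot: [-180.0, -0.0, 80.0]
force: [-0.1, 0.4, 0.4]
gripper_width: 0.5
gripper_force: 0.0
```

Call:
{"method": "send_rows", "body": {
  "motion": [
    {"tx": 0, "ty": 0, "tz": 0.001, "rx": 0, "ry": 0, "rz": 0, "gripper": 1},
    {"tx": 0, "ty": 0, "tz": 0, "rx": 0, "ry": 0, "rz": 0, "gripper": 1}
  ]
}}

```text
time_s: 4.82
ee_pos: [507.4, 106.7, 66.6]
ee_rot: [-180.0, -0.0, 80.0]
force: [0.0, 0.3, 0.4]
gripper_width: 0.3
gripper_force: 0.0
```

Call:
{"method": "send_rows", "body": {
  "motion": [
    {"tx": 0, "ty": 0, "tz": 0.001, "rx": 0, "ry": 0, "rz": 0, "gripper": 1},
    {"tx": 0, "ty": 0, "tz": 0, "rx": 0, "ry": 0, "rz": 0, "gripper": 1}
  ]
}}

```text
time_s: 5.08
ee_pos: [507.4, 106.7, 66.1]
ee_rot: [-180.0, -0.0, 80.0]
force: [0.2, 0.6, 0.2]
gripper_width: 0.6
gripper_force: 0.0
```

Call:
{"method": "send_rows", "body": {
  "motion": [
    {"tx": 0, "ty": 0, "tz": 0.001, "rx": 0, "ry": 0, "rz": 0, "gripper": 1},
    {"tx": 0, "ty": 0, "tz": 0, "rx": 0, "ry": 0, "rz": 0, "gripper": 1}
  ]
}}

```text
time_s: 5.32
ee_pos: [507.4, 106.7, 65.6]
ee_rot: [-180.0, -0.0, 80.0]
force: [-0.8, -0.3, -0.0]
gripper_width: 0.3
gripper_force: 0.0
```

Call:
{"method": "send_rows", "body": {
  "motion": [
    {"tx": 0, "ty": 0, "tz": 0.001, "rx": 0, "ry": 0, "rz": 0, "gripper": 1},
    {"tx": 0, "ty": 0, "tz": 0, "rx": 0, "ry": 0, "rz": 0, "gripper": 1}
  ]
}}

```text
time_s: 5.58
ee_pos: [507.4, 106.7, 65.1]
ee_rot: [-180.0, -0.0, 80.0]
force: [0.2, -0.5, 0.0]
gripper_width: 0.4
gripper_force: 0.0
```

Call:
{"method": "send_rows", "body": {
  "motion": [
    {"tx": 0, "ty": 0, "tz": 0.001, "rx": 0, "ry": 0, "rz": 0, "gripper": 1},
    {"tx": 0, "ty": 0, "tz": 0, "rx": 0, "ry": 0, "rz": 0, "gripper": 1}
  ]
}}

```text
time_s: 5.82
ee_pos: [507.4, 106.7, 64.6]
ee_rot: [-180.0, -0.0, 80.0]
force: [-0.2, -0.9, -0.4]
gripper_width: 0.8
gripper_force: 0.0
```

Call:
{"method": "send_rows", "body": {
  "motion": [
    {"tx": 0, "ty": 0, "tz": 0.001, "rx": 0, "ry": 0, "rz": 0, "gripper": 1},
    {"tx": 0, "ty": 0, "tz": 0, "rx": 0, "ry": 0, "rz": 0, "gripper": 1}
  ]
}}

```text
time_s: 6.08
ee_pos: [507.4, 106.7, 64.1]
ee_rot: [-180.0, -0.0, 80.0]
force: [-0.5, 0.4, -0.1]
gripper_width: 0.6
gripper_force: 0.0
```

Call:
{"method": "send_rows", "body": {
  "motion": [
    {"tx": 0, "ty": 0, "tz": 0.001, "rx": 0, "ry": 0, "rz": 0, "gripper": 1},
    {"tx": 0, "ty": 0, "tz": 0, "rx": 0, "ry": 0, "rz": 0, "gripper": 1}
  ]
}}

```text
time_s: 6.32
ee_pos: [507.4, 106.7, 63.6]
ee_rot: [-180.0, -0.0, 80.0]
force: [0.5, 0.1, -0.3]
gripper_width: 0.3
gripper_force: 0.0
```

Call:
{"method": "send_rows", "body": {
  "motion": [
    {"tx": 0, "ty": 0, "tz": 0.001, "rx": 0, "ry": 0, "rz": 0, "gripper": 1},
    {"tx": 0, "ty": 0, "tz": 0, "rx": 0, "ry": 0, "rz": 0, "gripper": 1}
  ]
}}

```text
time_s: 6.58
ee_pos: [507.4, 106.7, 63.1]
ee_rot: [-180.0, -0.0, 80.0]
force: [0.3, -1.2, 0.4]
gripper_width: 0.7
gripper_force: 0.0
```

Call:
{"method": "send_rows", "body": {
  "motion": [
    {"tx": 0, "ty": 0, "tz": 0.0005, "rx": 0, "ry": 0, "rz": 0, "gripper": 1},
    {"tx": 0, "ty": 0, "tz": 0, "rx": 0, "ry": 0, "rz": 0, "gripper": 1}
  ]
}}

```text
time_s: 6.82
ee_pos: [507.4, 106.7, 62.9]
ee_rot: [180.0, -0.0, 80.0]
force: [-0.3, -0.0, 0.1]
gripper_width: 0.4
gripper_force: 0.0
```

Call:
{"method": "send_rows", "body": {
  "motion": [
    {"tx": 0, "ty": 0, "tz": 0.0005, "rx": 0, "ry": 0, "rz": 0, "gripper": 1},
    {"tx": 0, "ty": 0, "tz": 0, "rx": 0, "ry": 0, "rz": 0, "gripper": 1}
  ]
}}

```text
time_s: 7.08
ee_pos: [507.5, 106.7, 62.6]
ee_rot: [180.0, -0.0, 80.0]
force: [0.3, 0.6, 0.2]
gripper_width: 0.3
gripper_force: 0.0
```

Call:
{"method": "send_rows", "body": {
  "motion": [
    {"tx": 0, "ty": 0, "tz": 0.0008, "rx": 0, "ry": 0, "rz": 0, "gripper": 1},
    {"tx": 0, "ty": 0, "tz": 0, "rx": 0, "ry": 0, "rz": 0, "gripper": 1}
  ]
}}

```text
time_s: 7.32
ee_pos: [507.4, 106.7, 62.2]
ee_rot: [-180.0, -0.0, 80.0]
force: [0.5, -0.3, 0.2]
gripper_width: 0.4
gripper_force: 0.0
```

```bash
python3 - <<'E'
from h import *
s,f=grab('side'); print(s['ee_pos'],s['force'])
fl,Rc,o=cam(s,f); 
for p in ([507.4,106.7,62],):
    v=Rc.T@(np.array(p)-o); print(v[:2]/v[2]*fl+[f['cx'],f['cy']])
c=f['frame'][150:290,210:390]; cv2.imwrite('pics/s2.png',cv2.resize(c,None,fx=4,fy=4,interpolation=cv2.INTER_CUBIC)[:,:,::-1])
E
```

```text
[507.43209048 106.70735173  62.22245021] [ 0.52921722 -0.27251343  0.22119815]
[261.96701695 199.59346757]
```

View pics/s2.png

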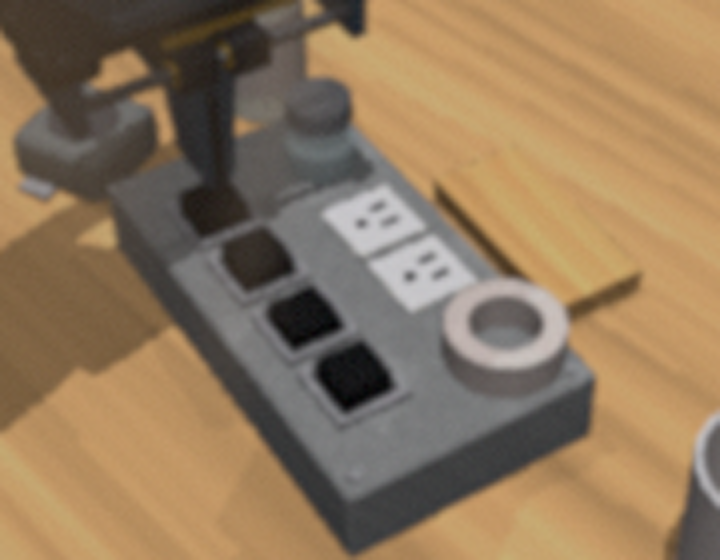

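The crop shows the fingertip at about (215,187), just above the left key at (215,208), so it is not touching yet. I'll keep creeping.

Call:
{"method": "send_rows", "body": {
  "motion": [
    {"tx": 0, "ty": 0, "tz": 0.001, "rx": 0, "ry": 0, "rz": 0, "gripper": 1},
    {"tx": 0, "ty": 0, "tz": 0, "rx": 0, "ry": 0, "rz": 0, "gripper": 1}
  ]
}}

```text
time_s: 7.62
ee_pos: [507.4, 106.7, 61.7]
ee_rot: [-180.0, -0.0, 80.0]
force: [0.0, -0.1, -0.3]
gripper_width: 0.6
gripper_force: 0.0
```

Call:
{"method": "send_rows", "body": {
  "motion": [
    {"tx": 0, "ty": 0, "tz": 0.001, "rx": 0, "ry": 0, "rz": 0, "gripper": 1},
    {"tx": 0, "ty": 0, "tz": 0, "rx": 0, "ry": 0, "rz": 0, "gripper": 1}
  ]
}}

```text
time_s: 7.88
ee_pos: [507.4, 106.7, 61.2]
ee_rot: [-180.0, -0.0, 80.0]
force: [0.1, -0.4, -0.3]
gripper_width: 0.5
gripper_force: 0.0
```

Call:
{"method": "send_rows", "body": {
  "motion": [
    {"tx": 0, "ty": 0, "tz": 0.001, "rx": 0, "ry": 0, "rz": 0, "gripper": 1},
    {"tx": 0, "ty": 0, "tz": 0, "rx": 0, "ry": 0, "rz": 0, "gripper": 1}
  ]
}}

```text
time_s: 8.12
ee_pos: [507.4, 106.7, 60.7]
ee_rot: [-180.0, -0.0, 80.0]
force: [0.1, 0.5, -0.1]
gripper_width: 0.2
gripper_force: 0.0
```

Call:
{"method": "send_rows", "body": {
  "motion": [
    {"tx": 0, "ty": 0, "tz": 0.001, "rx": 0, "ry": 0, "rz": 0, "gripper": 1},
    {"tx": 0, "ty": 0, "tz": 0, "rx": 0, "ry": 0, "rz": 0, "gripper": 1}
  ]
}}

```text
time_s: 8.38
ee_pos: [507.4, 106.7, 60.2]
ee_rot: [-180.0, -0.0, 80.0]
force: [1.5, -0.3, -0.9]
gripper_width: 0.4
gripper_force: 0.0
```

```bash
python3 - <<'E'
from h import *
s,f=grab('side'); print(s['ee_pos'],s['force'],s['effort'])
def proj(s,f,p):
    fl,Rc,o=cam(s,f); v=Rc.T@(np.array(p,float)-o); return (v[:2]/v[2]*fl+[f['cx'],f['cy']]).round(1)
ex=np.array([np.cos(np.radians(-10)),np.sin(np.radians(-10)),0]); ey=np.array([-ex[1],ex[0],0])
off=np.array([210,150])
T=s['ee_pos']
im=f['frame'][150:290,210:390]; im=cv2.resize(im,None,fx=4,fy=4,interpolation=cv2.INTER_CUBIC)[:,:,::-1].copy()
def poly(c,a,b,col):
    q=np.array([(proj(s,f,c+i*a*ex+j*b*ey)-off+.5)*4 for i,j in((-1,-1),(1,-1),(1,1),(-1,1))]).astype(int)
    cv2.polylines(im,[q],True,col,1)
poly(T,13.5,16,(0,0,255))
k0=np.array([509,106,66.])
for i in range(4): poly(k0-50*i*ey,15,15,(0,255,0))
cc=k0-75*ey+35*ex; cc[2]=50; poly(cc,75,135,(255,0,0))
cv2.imwrite('pics/s3.png',im)
E
```

```text
[507.43220944 106.68406991  60.19968629] [ 1.52013345 -0.29598241 -0.91534218] [-5.14078226e-05 -3.85488868e+01 -1.87911683e+01  6.76259282e-02
  3.94865958e-03  4.88413389e-05]
```

View pics/s3.png

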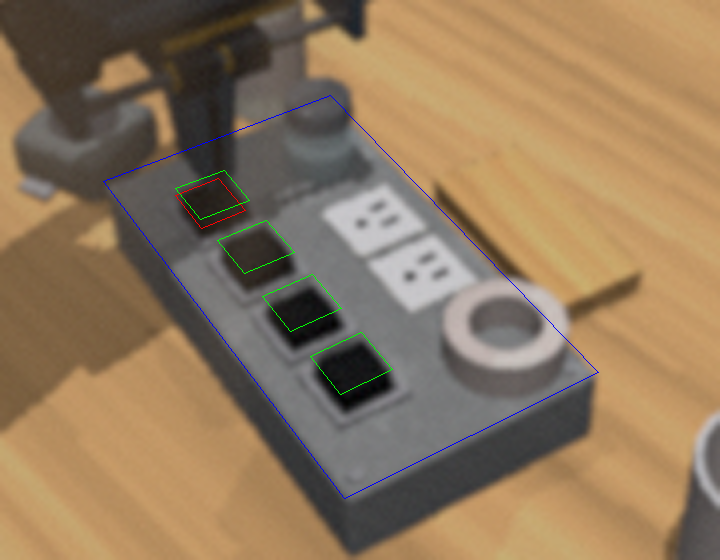

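The overlay fits the console to about 2 mm, but the tip is too dark to read against the key. I'll brighten the region and put the two moments side by side.

```bash
python3 - <<'E'
from h import *
s,f=grab('side'); b=f['frame'][150:220,240:290]
a=cv2.imread('pics/s2.png')[:,:,::-1]; a=cv2.resize(a,(180,140),interpolation=cv2.INTER_AREA)[0:70,30:80]
o=cv2.imread('pics/side.png')[:,:,::-1][150:220,240:290]
g=lambda i:(255*np.clip(i/130.,0,1)**0.5).astype(np.uint8)
c=np.hstack([cv2.resize(g(i.astype(float)),None,fx=5,fy=5,interpolation=cv2.INTER_CUBIC) for i in(o,a,b)])
cv2.imwrite('pics/cmp.png',c[:,:,::-1])
fl,Rc,oo=cam(s,f)
for z in(60,66): v=Rc.T@(np.array([507.4,106.7,z])-oo); print((v[:2]/v[2]*fl+[f['cx'],f['cy']]-[240,150])*5)
E
```

```text
[110.21061003 251.33501356]
[109.08066912 241.20180818]
```

View pics/cmp.png

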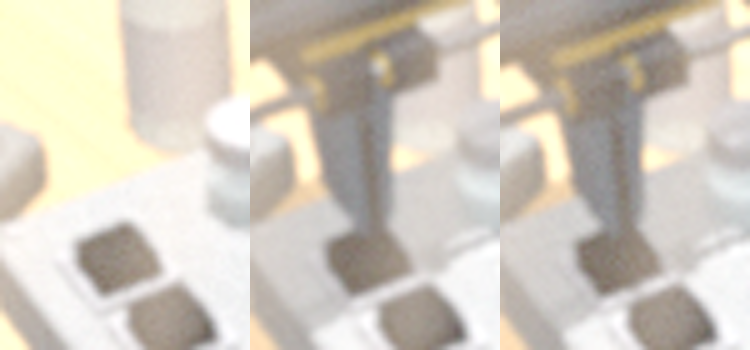

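The finger tapers to a narrow tip at about (620,237) in the right panel. That is roughly 5 to 8 mm short of where the reported pose puts it, and still above the key. I'll keep creeping to contact.

Call:
{"method": "send_rows", "body": {
  "motion": [
    {"tx": 0, "ty": 0, "tz": 0.001, "rx": 0, "ry": 0, "rz": 0, "gripper": 1},
    {"tx": 0, "ty": 0, "tz": 0, "rx": 0, "ry": 0, "rz": 0, "gripper": 1}
  ]
}}

```text
time_s: 8.72
ee_pos: [507.4, 106.7, 59.7]
ee_rot: [-180.0, -0.0, 80.0]
force: [-0.7, 0.2, -0.4]
gripper_width: 0.5
gripper_force: 0.0
```

Call:
{"method": "send_rows", "body": {
  "motion": [
    {"tx": 0, "ty": 0, "tz": 0.001, "rx": 0, "ry": 0, "rz": 0, "gripper": 1},
    {"tx": 0, "ty": 0, "tz": 0, "rx": 0, "ry": 0, "rz": 0, "gripper": 1}
  ]
}}

```text
time_s: 8.98
ee_pos: [507.4, 106.7, 59.2]
ee_rot: [-180.0, -0.0, 80.0]
force: [0.1, -0.0, -0.3]
gripper_width: 0.7
gripper_force: 0.0
```

Call:
{"method": "send_rows", "body": {
  "motion": [
    {"tx": 0, "ty": 0, "tz": 0.001, "rx": 0, "ry": 0, "rz": 0, "gripper": 1},
    {"tx": 0, "ty": 0, "tz": 0, "rx": 0, "ry": 0, "rz": 0, "gripper": 1}
  ]
}}

```text
time_s: 9.22
ee_pos: [507.4, 106.7, 58.7]
ee_rot: [-180.0, -0.0, 80.0]
force: [0.7, 0.4, 0.6]
gripper_width: 0.7
gripper_force: 0.0
```

Call:
{"method": "send_rows", "body": {
  "motion": [
    {"tx": 0, "ty": 0, "tz": 0.001, "rx": 0, "ry": 0, "rz": 0, "gripper": 1},
    {"tx": 0, "ty": 0, "tz": 0, "rx": 0, "ry": 0, "rz": 0, "gripper": 1}
  ]
}}

```text
time_s: 9.48
ee_pos: [507.4, 106.7, 58.2]
ee_rot: [-180.0, -0.0, 80.0]
force: [0.8, 0.8, -0.4]
gripper_width: 0.3
gripper_force: 0.0
```

Call:
{"method": "send_rows", "body": {
  "motion": [
    {"tx": 0, "ty": 0, "tz": 0.001, "rx": 0, "ry": 0, "rz": 0, "gripper": 1},
    {"tx": 0, "ty": 0, "tz": 0, "rx": 0, "ry": 0, "rz": 0, "gripper": 1}
  ]
}}

```text
time_s: 9.72
ee_pos: [507.4, 106.7, 57.7]
ee_rot: [-180.0, -0.0, 80.0]
force: [-0.4, -0.2, 0.3]
gripper_width: 0.7
gripper_force: 0.0
```

Call:
{"method": "send_rows", "body": {
  "motion": [
    {"tx": 0, "ty": 0, "tz": 0.001, "rx": 0, "ry": 0, "rz": 0, "gripper": 1},
    {"tx": 0, "ty": 0, "tz": 0, "rx": 0, "ry": 0, "rz": 0, "gripper": 1}
  ]
}}

```text
time_s: 9.98
ee_pos: [507.4, 106.7, 57.2]
ee_rot: [180.0, -0.0, 80.0]
force: [-0.2, -0.8, -1.2]
gripper_width: 0.5
gripper_force: 0.0
```

Call:
{"method": "send_rows", "body": {
  "motion": [
    {"tx": 0, "ty": 0, "tz": 0.001, "rx": 0, "ry": 0, "rz": 0, "gripper": 1},
    {"tx": 0, "ty": 0, "tz": 0, "rx": 0, "ry": 0, "rz": 0, "gripper": 1}
  ]
}}

```text
time_s: 10.22
ee_pos: [507.5, 106.7, 56.7]
ee_rot: [180.0, -0.0, 80.0]
force: [-0.2, 0.3, 0.8]
gripper_width: 0.5
gripper_force: 0.0
```

```bash
python3 - <<'E'
from h import *
s,f=grab('wrist','w4.png'); print(s['ee_pos'],s['force'],s['effort'][1:3])
fl,Rc,o=cam(s,f)
for p in (s['ee_pos'],[509,106,66],[509,106,58]):
    v=Rc.T@(np.array(p)-o); print(v[:2]/v[2]*fl+[f['cx'],f['cy']])
g=lambda i:(255*np.clip(i/110.,0,1)**0.5).astype(np.uint8)
c=cv2.resize(g(f['frame'][170:290,240:400].astype(float)),None,fx=5,fy=5,interpolation=cv2.INTER_CUBIC)
cv2.imwrite('pics/w4c.png',c[:,:,::-1])
E
```

```text
[507.46965717 106.70675475  56.74360828] [-0.24422622  0.3053032   0.78423284] [-38.63491058 -18.65198493]
[314.89904134 230.09049328]
[317.29991861 236.19573238]
[317.22525665 231.38113041]
```

View pics/w4c.png

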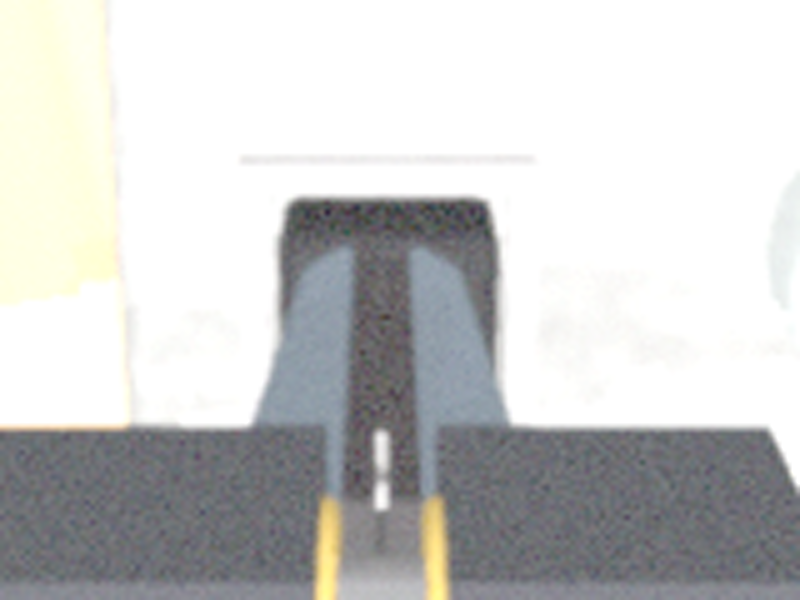

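The shut fingertip is centred across the key, with the tip edge at crop (382,247) and the key spanning x 283–495. There is still no force, so the reported height must carry an offset, and contact will show it.

Call:
{"method": "send_rows", "body": {
  "motion": [
    {"tx": 0, "ty": 0, "tz": 0.001, "rx": 0, "ry": 0, "rz": 0, "gripper": 1},
    {"tx": 0, "ty": 0, "tz": 0, "rx": 0, "ry": 0, "rz": 0, "gripper": 1}
  ]
}}

```text
time_s: 10.52
ee_pos: [507.4, 106.7, 56.2]
ee_rot: [-180.0, -0.0, 80.0]
force: [0.8, 0.8, 1.2]
gripper_width: 0.5
gripper_force: 0.0
```

Call:
{"method": "send_rows", "body": {
  "motion": [
    {"tx": 0, "ty": 0, "tz": 0.001, "rx": 0, "ry": 0, "rz": 0, "gripper": 1},
    {"tx": 0, "ty": 0, "tz": 0, "rx": 0, "ry": 0, "rz": 0, "gripper": 1}
  ]
}}

```text
time_s: 10.78
ee_pos: [507.5, 106.7, 55.7]
ee_rot: [-180.0, -0.0, 80.0]
force: [1.1, -0.1, -0.5]
gripper_width: 0.1
gripper_force: 0.0
```

Call:
{"method": "send_rows", "body": {
  "motion": [
    {"tx": 0, "ty": 0, "tz": 0.001, "rx": 0, "ry": 0, "rz": 0, "gripper": 1},
    {"tx": 0, "ty": 0, "tz": 0, "rx": 0, "ry": 0, "rz": 0, "gripper": 1}
  ]
}}

```text
time_s: 11.02
ee_pos: [507.4, 106.7, 55.2]
ee_rot: [-180.0, -0.0, 80.0]
force: [-0.3, -0.4, 0.4]
gripper_width: 0.7
gripper_force: 0.0
```

Call:
{"method": "send_rows", "body": {
  "motion": [
    {"tx": 0, "ty": 0, "tz": 0.001, "rx": 0, "ry": 0, "rz": 0, "gripper": 1},
    {"tx": 0, "ty": 0, "tz": 0, "rx": 0, "ry": 0, "rz": 0, "gripper": 1}
  ]
}}

```text
time_s: 11.28
ee_pos: [507.5, 106.7, 54.7]
ee_rot: [-180.0, -0.0, 80.0]
force: [0.5, -0.1, 0.5]
gripper_width: 0.6
gripper_force: 0.0
```

```bash
python3 - <<'E'
from h import *
s,f=grab('side'); a=f['frame'].astype(int); o=cv2.imread('pics/side.png')[:,:,::-1].astype(int)
fl,Rc,oo=cam(s,f)
for z in(54.7,60,66,75):
    v=Rc.T@(np.array([s['ee_pos'][0],s['ee_pos'][1],z])-oo); print(z,v[:2]/v[2]*fl+[f['cx'],f['cy']])
print('now b-chan / before b, rows 190-215 cols 254-274')
for r in range(190,214): print(r,' '.join('%3d'%x for x in a[r,254:275,2]),'|',' '.join('%3d'%x for x in o[r,254:275,2]))
E
```

```text
54.7 [262.26828025 202.03581625]
60 [262.07044259 200.26060456]
66 [261.84458553 198.23397281]
75 [261.50197946 195.15974365]
now b-chan / before b, rows 190-215 cols 254-274
190  70  59  46  42  38  44  42  47  43  33  26  36  41  48  59  76  85  88  86  87  84 | 117 119 120 123 120 122 120 123 120 123 122 121 120 121 120 118 118 121 121 120 117
191  82  72  58  50  42  42  44  50  42  36  33  31  40  49  61  77  87  85  87  86  85 | 124 124 126 121 120 122 122 122 124 123 123 123 122 121 118 119 120 121 120 119 118
192  85  81  72  57  45  43  42  44  43  39  31  30  40  46  59  76  87  89  87  86  87 | 123 122 126 121 120 122 122 122 122 122 121 125 124 124 119 121 121 120 121 123 121
193  87  86  81  72  55  47  43  44  48  35  33  33  39  44  60  76  87  88  87  86  86 | 121 121 124 122 122 122 123 120 119 113 109 110 116 123 124 122 121 122 120 123 121
194  85  87  87  80  69  50  43  47  44  36  31  30  39  44  59  78  85  85  85  86  86 | 122 120 124 126 122 121 116 112 102  86  76  75  90 109 120 119 119 119 120 121 119
195  87  88  88  85  72  52  42  46  43  37  32  29  42
[... 2550 characters left out ...]
  41
210  78  78  76  78  81  78  73  77  82  90  92  80  65  53  47  42  41  41  40  43  39 | 121 121 113 111 111 113 109 108 106 101  94  81  66  54  47  43  44  43  41  42  43
211  80  81  82  78  76  81  84  88  91  96  94  74  52  42  39  36  40  39  41  44  45 | 121 121 120 112 108 111 109 102  98  95  88  70  49  40  41  42  42  45  42  42  42
212  80  84  83  83  88  93  95 100 105 114 112  81  47  35  39  40  42  41  43  38  40 | 123 123 121 116 109 102 100  98 102 108 107  78  46  40  39  42  44  45  43  44  42
213  84  78  85  95 106 110 111 114 122 128 117  83  47  38  39  39  39  41  40  41  39 | 122 121 120 120 115 108 106 109 120 124 116  82  47  39  40  44  42  42  43  43  40
```

Call:
{"method": "send_rows", "body": {
  "motion": [
    {"tx": 0, "ty": 0, "tz": 0.001, "rx": 0, "ry": 0, "rz": 0, "gripper": 1},
    {"tx": 0, "ty": 0, "tz": 0, "rx": 0, "ry": 0, "rz": 0, "gripper": 1}
  ]
}}

```text
time_s: 11.58
ee_pos: [507.4, 106.7, 54.2]
ee_rot: [180.0, -0.0, 80.0]
force: [-0.0, -0.0, -0.3]
gripper_width: 0.5
gripper_force: 0.0
```

Call:
{"method": "send_rows", "body": {
  "motion": [
    {"tx": 0, "ty": 0, "tz": 0.001, "rx": 0, "ry": 0, "rz": 0, "gripper": 1},
    {"tx": 0, "ty": 0, "tz": 0, "rx": 0, "ry": 0, "rz": 0, "gripper": 1}
  ]
}}

```text
time_s: 11.82
ee_pos: [507.4, 106.7, 53.7]
ee_rot: [-180.0, -0.0, 80.0]
force: [0.1, 0.1, -0.3]
gripper_width: 0.3
gripper_force: 0.0
```

Call:
{"method": "send_rows", "body": {
  "motion": [
    {"tx": 0, "ty": 0, "tz": 0.001, "rx": 0, "ry": 0, "rz": 0, "gripper": 1},
    {"tx": 0, "ty": 0, "tz": 0, "rx": 0, "ry": 0, "rz": 0, "gripper": 1}
  ]
}}

```text
time_s: 12.08
ee_pos: [507.4, 106.7, 53.2]
ee_rot: [-180.0, -0.0, 80.0]
force: [0.4, -0.1, 0.0]
gripper_width: 0.6
gripper_force: 0.0
```

Call:
{"method": "send_rows", "body": {
  "motion": [
    {"tx": 0, "ty": 0, "tz": 0.001, "rx": 0, "ry": 0, "rz": 0, "gripper": 1},
    {"tx": 0, "ty": 0, "tz": 0, "rx": 0, "ry": 0, "rz": 0, "gripper": 1}
  ]
}}

```text
time_s: 12.32
ee_pos: [507.4, 106.7, 52.7]
ee_rot: [-180.0, -0.0, 80.0]
force: [0.5, -0.2, 0.4]
gripper_width: 0.4
gripper_force: 0.0
```

Call:
{"method": "send_rows", "body": {
  "motion": [
    {"tx": 0, "ty": 0, "tz": 0.001, "rx": 0, "ry": 0, "rz": 0, "gripper": 1},
    {"tx": 0, "ty": 0, "tz": 0, "rx": 0, "ry": 0, "rz": 0, "gripper": 1}
  ]
}}

```text
time_s: 12.58
ee_pos: [507.4, 106.7, 52.2]
ee_rot: [-180.0, -0.0, 80.0]
force: [0.7, 0.0, -0.1]
gripper_width: 0.4
gripper_force: 0.0
```

Call:
{"method": "send_rows", "body": {
  "motion": [
    {"tx": 0, "ty": 0, "tz": 0.001, "rx": 0, "ry": 0, "rz": 0, "gripper": 1},
    {"tx": 0, "ty": 0, "tz": 0, "rx": 0, "ry": 0, "rz": 0, "gripper": 1}
  ]
}}

```text
time_s: 12.82
ee_pos: [507.4, 106.7, 51.7]
ee_rot: [-180.0, -0.0, 80.0]
force: [-0.7, 0.3, 0.3]
gripper_width: 0.5
gripper_force: 0.0
```

```bash
python3 - <<'E'
from h import *
s,f=grab('side'); a=f['frame'].astype(int)
print(s['ee_pos'],s['force'])
for r in range(192,210): print(r,' '.join('%3d'%x for x in a[r,254:275,2]))
E
```

```text
[507.43063337 106.69475526  51.72337348] [-0.73412127  0.33051875  0.30163609]
192  86  74  57  47  41  44  44  45  42  37  31  31  42  48  56  70  82  87  87  88  88
193  86  82  70  58  46  43  45  45  45  38  31  32  36  44  55  69  81  87  86  86  86
194  85  85  79  72  56  48  43  43  47  36  33  35  39  46  54  70  82  87  86  86  86
195  86  87  87  80  65  51  43  45  43  39  33  31  38  44  55  69  80  85  88  85  86
196  85  86  80  73  59  43  38  46  45  40  34  32  39  48  54  69  81  87  85  87  90
197  80  71  58  51  41  31  38  45  46  45  34  32  38  45  50  66  80  86  89  87  84
198  70  50  38  28  25  27  35  41  43  42  36  32  34  38  41  54  74  81  86  82  83
199  67  44  26  26  23  24  24  32  40  42  36  29  33  35  36  41  57  72  79  82  78
200  72  48  29  21  25  24  24  25  33  39  35  27  33  32  34  36  43  62  77  81  78
201  77  47  29  21  25  29  24  26  27  30  28  33  34  29  36  36  42  50  73  79  79
202  76  52  31  20  25  25  25  25  26  29  29  31  34  33  35  32  35  47  67  79  82
203  78  58  38  21  25  24  26  27  25  24  28  30  31  30  35  34  34  45  64  78  82
204  85  70  52  33  20  23  23  25  30  26  29  29  31  31  34  38  39  46  66  77  86
205  82  80  66  45  32  23  25  24  23  31  29  31  33  36  43  53  57  67  80  83  89
206  80  82  76  63  41  24  23  24  23  27  27  32  36  46  64  83  87  91  93  84  76
207  81  80  82  74  56  38  21  21  25  32  38  45  54  69  87  99  99  90  82  68  56
208  82  74  77  82  72  52  34  33  42  53  61  67  76  82  85  85  79  70  57  49  42
209  75  74  76  79  77  62  55  53  63  77  78  77  81  73  66  63  56  45  43  39  41
```

Call:
{"method": "send_rows", "body": {
  "motion": [
    {"tx": 0, "ty": 0, "tz": 0.001, "rx": 0, "ry": 0, "rz": 0, "gripper": 1},
    {"tx": 0, "ty": 0, "tz": 0, "rx": 0, "ry": 0, "rz": 0, "gripper": 1}
  ]
}}

```text
time_s: 13.12
ee_pos: [507.4, 106.7, 51.2]
ee_rot: [-180.0, -0.0, 80.0]
force: [-0.7, -0.6, 0.1]
gripper_width: 0.4
gripper_force: 0.0
```

Call:
{"method": "send_rows", "body": {
  "motion": [
    {"tx": 0, "ty": 0, "tz": 0.001, "rx": 0, "ry": 0, "rz": 0, "gripper": 1},
    {"tx": 0, "ty": 0, "tz": 0, "rx": 0, "ry": 0, "rz": 0, "gripper": 1}
  ]
}}

```text
time_s: 13.38
ee_pos: [507.4, 106.7, 50.7]
ee_rot: [-180.0, -0.0, 80.0]
force: [-0.2, -0.9, -0.1]
gripper_width: 0.4
gripper_force: 0.0
```

Call:
{"method": "send_rows", "body": {
  "motion": [
    {"tx": 0, "ty": 0, "tz": 0.001, "rx": 0, "ry": 0, "rz": 0, "gripper": 1},
    {"tx": 0, "ty": 0, "tz": 0, "rx": 0, "ry": 0, "rz": 0, "gripper": 1}
  ]
}}

```text
time_s: 13.62
ee_pos: [507.4, 106.7, 50.2]
ee_rot: [-180.0, -0.0, 80.0]
force: [-0.5, -0.2, 0.3]
gripper_width: 0.5
gripper_force: 0.0
```

Call:
{"method": "send_rows", "body": {
  "motion": [
    {"tx": 0, "ty": 0, "tz": 0.001, "rx": 0, "ry": 0, "rz": 0, "gripper": 1},
    {"tx": 0, "ty": 0, "tz": 0, "rx": 0, "ry": 0, "rz": 0, "gripper": 1}
  ]
}}

```text
time_s: 13.88
ee_pos: [507.4, 106.7, 49.7]
ee_rot: [-180.0, -0.0, 80.0]
force: [-0.7, -0.3, -0.2]
gripper_width: 0.7
gripper_force: 0.0
```

Call:
{"method": "send_rows", "body": {
  "motion": [
    {"tx": 0, "ty": 0, "tz": 0.001, "rx": 0, "ry": 0, "rz": 0, "gripper": 1},
    {"tx": 0, "ty": 0, "tz": 0, "rx": 0, "ry": 0, "rz": 0, "gripper": 1}
  ]
}}

```text
time_s: 14.12
ee_pos: [507.4, 106.7, 49.2]
ee_rot: [-180.0, -0.0, 80.0]
force: [0.9, 0.6, 0.4]
gripper_width: 0.7
gripper_force: 0.0
```

Call:
{"method": "send_rows", "body": {
  "motion": [
    {"tx": 0, "ty": 0, "tz": 0.001, "rx": 0, "ry": 0, "rz": 0, "gripper": 1},
    {"tx": 0, "ty": 0, "tz": 0, "rx": 0, "ry": 0, "rz": 0, "gripper": 1}
  ]
}}

```text
time_s: 14.38
ee_pos: [507.4, 106.7, 48.7]
ee_rot: [-180.0, -0.0, 80.0]
force: [0.0, -0.7, 0.6]
gripper_width: 0.1
gripper_force: 0.0
```

Call:
{"method": "send_rows", "body": {
  "motion": [
    {"tx": 0, "ty": 0, "tz": 0.001, "rx": 0, "ry": 0, "rz": 0, "gripper": 1},
    {"tx": 0, "ty": 0, "tz": 0, "rx": 0, "ry": 0, "rz": 0, "gripper": 1}
  ]
}}

```text
time_s: 14.62
ee_pos: [507.4, 106.7, 48.2]
ee_rot: [-180.0, -0.0, 80.0]
force: [0.1, 0.5, -0.0]
gripper_width: 0.7
gripper_force: 0.0
```

Call:
{"method": "send_rows", "body": {
  "motion": [
    {"tx": 0, "ty": 0, "tz": 0.001, "rx": 0, "ry": 0, "rz": 0, "gripper": 1},
    {"tx": 0, "ty": 0, "tz": 0, "rx": 0, "ry": 0, "rz": 0, "gripper": 1}
  ]
}}

```text
time_s: 14.88
ee_pos: [507.4, 106.7, 47.7]
ee_rot: [-180.0, -0.0, 80.0]
force: [-0.6, -0.0, 0.7]
gripper_width: 0.5
gripper_force: 0.0
```

Call:
{"method": "send_rows", "body": {
  "motion": [
    {"tx": 0, "ty": 0, "tz": 0.001, "rx": 0, "ry": 0, "rz": 0, "gripper": 1},
    {"tx": 0, "ty": 0, "tz": 0, "rx": 0, "ry": 0, "rz": 0, "gripper": 1}
  ]
}}

```text
time_s: 15.12
ee_pos: [507.4, 106.7, 47.2]
ee_rot: [-180.0, -0.0, 80.0]
force: [-0.3, -0.3, 0.2]
gripper_width: 0.5
gripper_force: 0.0
```

```bash
python3 - <<'E'
from h import *
s,f=grab('side'); a=f['frame'].astype(int)
print(s['ee_pos'],s['force'],env.grasp_offset)
for r in range(194,210): print(r,' '.join('%3d'%x for x in a[r,254:275,2]))
s,f=grab('wrist','w5.png'); print(np.array(f['T_tool_cam']).round(3),f['vertical_fov'])
E
```

```text
[507.4278438  106.69126938  47.19778109] [-0.33528038 -0.26854185  0.16499065] 18.8
194  85  81  70  55  45  45  44  47  43  37  29  28  34  45  57  69  82  85  87  87  88
195  86  85  81  68  52  45  43  46  44  42  34  31  37  47  55  71  83  84  86  87  86
196  84  83  80  68  54  45  40  42  45  39  34  28  40  45  55  70  80  87  86  85  88
197  80  70  61  49  39  38  39  46  47  47  33  27  38  45  52  65  79  85  86  86  85
198  71  49  37  32  28  31  42  45  45  43  35  33  36  45  49  53  70  82  84  82  79
199  69  42  23  22  27  27  36  40  44  44  39  31  36  44  43  42  58  73  78  80  78
200  73  47  29  21  23  24  31  32  41  44  36  29  33  40  39  37  43  62  77  80  79
201  77  48  28  23  23  23  24  32  34  39  36  32  33  37  33  34  38  52  75  82  78
202  77  54  28  21  23  26  25  26  29  30  32  31  33  32  33  34  39  46  66  80  81
203  79  56  33  24  22  23  23  25  27  28  30  31  29  32  33  33  36  44  63  78  84
204  81  72  48  31  22  24  29  29  26  28  29  32  32  33  29  34  40  43  62  79  85
205  83  82  69  48  28  24  22  24  27  29  29  28  29  33  41  53  59  61  71  80  86
206  78  79  77  64  45  25  24  23  21  27  31  33  38  44  63  82  87  86  78  75  76
207  80  78  79  76  58  34  28  25  29  33  36  42  53  65  81  97  98  87  73  61  56
208  77  76  79  82  68  53  32  30  39  53  59  65  77  77  79  84  81  70  55  47  44
209  76  77  79  79  75  63  53  56  60  70  74  78  80  73  60  58  54  48  45  40  42
[[ 1.00000e-03 -9.55000e-01 -2.98000e-01  8.53040e+01]
 [ 1.00000e+00  1.00000e-03  2.00000e-03  1.73000e-01]
 [-2.00000e-03 -2.98000e-01  9.55000e-01 -1.95677e+02]
 [ 0.00000e+00  0.00000e+00  0.00000e+00  1.00000e+00]] 67.08720586991367
```

Call:
{"method": "send_rows", "body": {
  "motion": [
    {"tx": 0, "ty": 0, "tz": 0.001, "rx": 0, "ry": 0, "rz": 0, "gripper": 1},
    {"tx": 0, "ty": 0, "tz": 0, "rx": 0, "ry": 0, "rz": 0, "gripper": 1}
  ]
}}

```text
time_s: 15.48
ee_pos: [507.4, 106.7, 46.7]
ee_rot: [-180.0, -0.0, 80.0]
force: [-0.4, -0.0, -1.2]
gripper_width: 0.7
gripper_force: 0.0
```

Call:
{"method": "send_rows", "body": {
  "motion": [
    {"tx": 0, "ty": 0, "tz": 0.001, "rx": 0, "ry": 0, "rz": 0, "gripper": 1},
    {"tx": 0, "ty": 0, "tz": 0, "rx": 0, "ry": 0, "rz": 0, "gripper": 1}
  ]
}}

```text
time_s: 15.72
ee_pos: [507.4, 106.7, 46.2]
ee_rot: [-180.0, -0.0, 80.0]
force: [-0.0, -0.4, 0.1]
gripper_width: 0.3
gripper_force: 0.0
```

Call:
{"method": "send_rows", "body": {
  "motion": [
    {"tx": 0, "ty": 0, "tz": 0.001, "rx": 0, "ry": 0, "rz": 0, "gripper": 1},
    {"tx": 0, "ty": 0, "tz": 0, "rx": 0, "ry": 0, "rz": 0, "gripper": 1}
  ]
}}

```text
time_s: 15.98
ee_pos: [507.4, 106.7, 45.7]
ee_rot: [-180.0, -0.0, 80.0]
force: [-0.5, -0.5, -0.4]
gripper_width: 0.6
gripper_force: 0.0
```

Call:
{"method": "send_rows", "body": {
  "motion": [
    {"tx": 0, "ty": 0, "tz": 0.001, "rx": 0, "ry": 0, "rz": 0, "gripper": 1},
    {"tx": 0, "ty": 0, "tz": 0, "rx": 0, "ry": 0, "rz": 0, "gripper": 1}
  ]
}}

```text
time_s: 16.23
ee_pos: [507.4, 106.7, 45.2]
ee_rot: [-180.0, -0.0, 80.0]
force: [-0.1, -0.2, 0.1]
gripper_width: 0.6
gripper_force: 0.0
```

Call:
{"method": "send_rows", "body": {
  "motion": [
    {"tx": 0, "ty": 0, "tz": 0.001, "rx": 0, "ry": 0, "rz": 0, "gripper": 1},
    {"tx": 0, "ty": 0, "tz": 0, "rx": 0, "ry": 0, "rz": 0, "gripper": 1}
  ]
}}

```text
time_s: 16.48
ee_pos: [507.4, 106.7, 44.7]
ee_rot: [-180.0, -0.0, 80.0]
force: [0.5, -1.6, 0.5]
gripper_width: 0.7
gripper_force: 0.0
```

```bash
python3 - <<'E'
from h import *
s,f=grab('side'); a=f['frame'].astype(int)
print(s['ee_pos'],s['force'],s['torque'],s['effort'])
o=cv2.imread('pics/side.png')[:,:,::-1].astype(int)
for r in range(194,212): print(r,' '.join('%3d'%x for x in a[r,254:275,2]))
E
```

```text
[507.42440712 106.69535689  44.69757965] [ 0.48285876 -1.58871597  0.52606631] [-0.11086211  0.02951779 -0.00231328] [-6.87524189e-04 -3.89367378e+01 -1.81645846e+01  6.54090336e-02
  3.97330106e-03  3.10260157e-05]
194  85  72  60  44  39  46  45  44  45  38  29  31  37  47  53  66  79  86  86  87  87
195  84  82  72  55  46  42  44  45  44  42  35  34  34  47  52  65  78  84  87  87  87
196  87  82  75  59  46  41  42  46  43  41  30  31  39  47  52  66  81  85  86  87  84
197  79  69  60  47  39  37  44  46  44  43  32  31  34  48  53  65  79  85  86  84  84
198  71  53  34  29  28  32  41  44  48  43  34  32  39  44  48  55  71  83  81  81  80
199  68  44  27  25  24  35  39  48  47  43  35  33  35  44  49  48  58  72  77  80  77
200  74  46  26  26  20  25  34  42  47  45  40  32  33  43  40  39  45  61  76  80  81
201  77  50  26  25  27  26  25  32  43  41  42  32  34  35  37  35  38  53  74  80  78
202  75  51  26  21  25  20  27  30  38  36  33  33  31  34  34  36  39  45  67  80  82
203  80  58  35  24  18  20  25  26  32  31  34  31  33  31  30  34  38  45  64  78  84
204  84  69  49  30  24  27  25  26  26  28  28  33  30  34  36  39  40  44  62  78  85
205  81  79  65  46  30  20  20  24  23  26  24  29  34  33  42  54  58  62  71  78  87
206  80  83  79  61  43  27  25  24  24  29  29  30  38  43  63  84  85  83  82  77  75
207  77  76  83  73  60  36  25  22  25  34  37  40  52  68  80  99 100  88  73  62  55
208  78  76  77  82  73  50  32  33  40  51  60  65  71  75  78  84  79  68  55  43  44
209  75  74  76  78  78  64  51  50  59  71  74  74  69  66  59  58  55  46  46  41  43
210  80  79  78  76  76  78  70  71  75  80  78  72  58  47  43  44  43  41  43  39  42
211  83  82  83  79  72  77  78  76  81  92  92  74  52  38  40  38  44  41  43  39  40
```

Call:
{"method": "send_rows", "body": {
  "motion": [
    {"tx": 0, "ty": 0, "tz": 0.001, "rx": 0, "ry": 0, "rz": 0, "gripper": 1},
    {"tx": 0, "ty": 0, "tz": 0, "rx": 0, "ry": 0, "rz": 0, "gripper": 1}
  ]
}}

```text
time_s: 16.77
ee_pos: [507.4, 106.7, 44.2]
ee_rot: [-180.0, -0.0, 80.0]
force: [0.2, -0.4, -0.3]
gripper_width: 0.6
gripper_force: 0.0
```

Call:
{"method": "send_rows", "body": {
  "motion": [
    {"tx": 0, "ty": 0, "tz": 0.001, "rx": 0, "ry": 0, "rz": 0, "gripper": 1},
    {"tx": 0, "ty": 0, "tz": 0, "rx": 0, "ry": 0, "rz": 0, "gripper": 1}
  ]
}}

```text
time_s: 17.02
ee_pos: [507.4, 106.7, 43.7]
ee_rot: [-180.0, -0.0, 80.0]
force: [0.4, -0.5, 0.4]
gripper_width: 0.4
gripper_force: 0.0
```

Call:
{"method": "send_rows", "body": {
  "motion": [
    {"tx": 0, "ty": 0, "tz": 0.001, "rx": 0, "ry": 0, "rz": 0, "gripper": 1},
    {"tx": 0, "ty": 0, "tz": 0, "rx": 0, "ry": 0, "rz": 0, "gripper": 1}
  ]
}}

```text
time_s: 17.27
ee_pos: [507.4, 106.7, 43.2]
ee_rot: [-180.0, -0.0, 80.0]
force: [-0.6, 0.1, -0.7]
gripper_width: 0.5
gripper_force: 0.0
```

Call:
{"method": "send_rows", "body": {
  "motion": [
    {"tx": 0, "ty": 0, "tz": 0.001, "rx": 0, "ry": 0, "rz": 0, "gripper": 1},
    {"tx": 0, "ty": 0, "tz": 0, "rx": 0, "ry": 0, "rz": 0, "gripper": 1}
  ]
}}

```text
time_s: 17.52
ee_pos: [507.4, 106.7, 42.7]
ee_rot: [-180.0, -0.0, 80.0]
force: [-0.4, -0.4, -0.3]
gripper_width: 0.3
gripper_force: 0.0
```

Call:
{"method": "send_rows", "body": {
  "motion": [
    {"tx": 0, "ty": 0, "tz": 0.001, "rx": 0, "ry": 0, "rz": 0, "gripper": 1},
    {"tx": 0, "ty": 0, "tz": 0, "rx": 0, "ry": 0, "rz": 0, "gripper": 1}
  ]
}}

```text
time_s: 17.77
ee_pos: [507.4, 106.7, 42.2]
ee_rot: [-180.0, -0.0, 80.0]
force: [-0.4, 0.0, 0.7]
gripper_width: 0.2
gripper_force: 0.0
```

Call:
{"method": "send_rows", "body": {
  "motion": [
    {"tx": 0, "ty": 0, "tz": 0.001, "rx": 0, "ry": 0, "rz": 0, "gripper": 1},
    {"tx": 0, "ty": 0, "tz": 0, "rx": 0, "ry": 0, "rz": 0, "gripper": 1}
  ]
}}

```text
time_s: 18.02
ee_pos: [507.4, 106.7, 41.7]
ee_rot: [-180.0, -0.0, 80.0]
force: [-0.1, -0.5, -0.5]
gripper_width: 0.3
gripper_force: 0.0
```

Call:
{"method": "send_rows", "body": {
  "motion": [
    {"tx": 0, "ty": 0, "tz": 0.001, "rx": 0, "ry": 0, "rz": 0, "gripper": 1},
    {"tx": 0, "ty": 0, "tz": 0, "rx": 0, "ry": 0, "rz": 0, "gripper": 1}
  ]
}}

```text
time_s: 18.27
ee_pos: [507.5, 106.7, 41.4]
ee_rot: [180.0, -0.0, 80.0]
force: [-0.1, -0.1, 2.1]
gripper_width: 0.6
gripper_force: 0.9
```

Call:
{"method": "send_rows", "body": {
  "motion": [
    {"tx": 0, "ty": 0, "tz": 0.001, "rx": 0, "ry": 0, "rz": 0, "gripper": 1},
    {"tx": 0, "ty": 0, "tz": 0, "rx": 0, "ry": 0, "rz": 0, "gripper": 1}
  ]
}}

```text
time_s: 18.52
ee_pos: [507.5, 106.7, 40.9]
ee_rot: [180.0, -0.0, 80.0]
force: [-1.2, -0.4, 1.7]
gripper_width: 0.6
gripper_force: 1.2
```

Contact at a reported height of 41.4: about 2 N, and the key yields with the force staying level, so the left key is up. On to the second.

Call:
{"method": "send_rows", "body": {
  "motion": [
    {"tx": 0, "ty": 0, "tz": -0.008, "rx": 0, "ry": 0, "rz": 0, "gripper": 1},
    {"tx": 0, "ty": 0, "tz": -0.008, "rx": 0, "ry": 0, "rz": 0, "gripper": 1},
    {"tx": -0.03, "ty": 0, "tz": 0, "rx": 0, "ry": 0, "rz": 0, "gripper": 1},
    {"tx": -0.04, "ty": 0, "tz": 0, "rx": 0, "ry": 0, "rz": 0, "gripper": 1},
    {"tx": -0.03, "ty": 0, "tz": 0, "rx": 0, "ry": 0, "rz": 0, "gripper": 1},
    {"tx": 0, "ty": 0, "tz": 0, "rx": 0, "ry": 0, "rz": 0, "gripper": 1},
    {"tx": 0, "ty": 0, "tz": 0.006, "rx": 0, "ry": 0, "rz": 0, "gripper": 1},
    {"tx": 0, "ty": 0, "tz": 0.006, "rx": 0, "ry": 0, "rz": 0, "gripper": 1},
    {"tx": 0, "ty": 0, "tz": 0.001, "rx": 0, "ry": 0, "rz": 0, "gripper": 1},
    {"tx": 0, "ty": 0, "tz": 0, "rx": 0, "ry": 0, "rz": 0, "gripper": 1},
    {"tx": 0, "ty": 0, "tz": 0, "rx": 0, "ry": 0, "rz": 0, "gripper": 1}
  ]
}}

```text
time_s: 19.9
ee_pos: [498.9, 57.6, 42.2]
ee_rot: [180.0, -0.0, 80.0]
force: [0.1, 0.4, 0.8]
gripper_width: 0.5
gripper_force: 0.0
```

Call:
{"method": "send_rows", "body": {
  "motion": [
    {"tx": 0, "ty": 0, "tz": 0.001, "rx": 0, "ry": 0, "rz": 0, "gripper": 1},
    {"tx": 0, "ty": 0, "tz": 0, "rx": 0, "ry": 0, "rz": 0, "gripper": 1}
  ]
}}

```text
time_s: 20.15
ee_pos: [498.8, 57.5, 41.8]
ee_rot: [180.0, -0.0, 80.0]
force: [0.3, -0.0, 0.1]
gripper_width: 0.6
gripper_force: 0.0
```

Call:
{"method": "send_rows", "body": {
  "motion": [
    {"tx": 0, "ty": 0, "tz": 0.001, "rx": 0, "ry": 0, "rz": 0, "gripper": 1},
    {"tx": 0, "ty": 0, "tz": 0, "rx": 0, "ry": 0, "rz": 0, "gripper": 1}
  ]
}}

```text
time_s: 20.4
ee_pos: [498.9, 57.4, 41.4]
ee_rot: [180.0, -0.0, 80.0]
force: [0.2, 0.5, 2.6]
gripper_width: 0.4
gripper_force: 0.9
```

Call:
{"method": "send_rows", "body": {
  "motion": [
    {"tx": 0, "ty": 0, "tz": -0.007, "rx": 0, "ry": 0, "rz": 0, "gripper": 1},
    {"tx": 0, "ty": 0, "tz": -0.008, "rx": 0, "ry": 0, "rz": 0, "gripper": 1},
    {"tx": -0.03, "ty": 0, "tz": 0, "rx": 0, "ry": 0, "rz": 0, "gripper": 1},
    {"tx": -0.04, "ty": 0, "tz": 0, "rx": 0, "ry": 0, "rz": 0, "gripper": 1},
    {"tx": -0.03, "ty": 0, "tz": 0, "rx": 0, "ry": 0, "rz": 0, "gripper": 1},
    {"tx": 0, "ty": 0, "tz": 0, "rx": 0, "ry": 0, "rz": 0, "gripper": 1},
    {"tx": 0, "ty": 0, "tz": 0.006, "rx": 0, "ry": 0, "rz": 0, "gripper": 1},
    {"tx": 0, "ty": 0, "tz": 0.006, "rx": 0, "ry": 0, "rz": 0, "gripper": 1},
    {"tx": 0, "ty": 0, "tz": 0.001, "rx": 0, "ry": 0, "rz": 0, "gripper": 1},
    {"tx": 0, "ty": 0, "tz": 0, "rx": 0, "ry": 0, "rz": 0, "gripper": 1},
    {"tx": 0, "ty": 0, "tz": 0, "rx": 0, "ry": 0, "rz": 0, "gripper": 1}
  ]
}}

```text
time_s: 21.78
ee_pos: [490.2, 8.3, 42.3]
ee_rot: [180.0, -0.0, 80.0]
force: [-0.0, -0.4, 0.1]
gripper_width: 0.3
gripper_force: 0.0
```

Call:
{"method": "send_rows", "body": {
  "motion": [
    {"tx": 0, "ty": 0, "tz": 0.001, "rx": 0, "ry": 0, "rz": 0, "gripper": 1},
    {"tx": 0, "ty": 0, "tz": 0, "rx": 0, "ry": 0, "rz": 0, "gripper": 1}
  ]
}}

```text
time_s: 22.02
ee_pos: [490.1, 8.2, 41.7]
ee_rot: [180.0, -0.0, 80.0]
force: [0.0, 0.5, -0.5]
gripper_width: 0.3
gripper_force: 0.0
```

Call:
{"method": "send_rows", "body": {
  "motion": [
    {"tx": 0, "ty": 0, "tz": 0.001, "rx": 0, "ry": 0, "rz": 0, "gripper": 1},
    {"tx": 0, "ty": 0, "tz": 0, "rx": 0, "ry": 0, "rz": 0, "gripper": 1}
  ]
}}

```text
time_s: 22.28
ee_pos: [490.1, 8.2, 41.2]
ee_rot: [-180.0, -0.0, 80.0]
force: [-0.1, -0.5, 0.6]
gripper_width: 0.6
gripper_force: 0.0
```

Call:
{"method": "send_rows", "body": {
  "motion": [
    {"tx": 0, "ty": 0, "tz": 0.001, "rx": 0, "ry": 0, "rz": 0, "gripper": 1},
    {"tx": 0, "ty": 0, "tz": 0, "rx": 0, "ry": 0, "rz": 0, "gripper": 1}
  ]
}}

```text
time_s: 22.52
ee_pos: [490.1, 8.2, 40.7]
ee_rot: [-180.0, -0.0, 80.0]
force: [-0.3, 0.4, -1.5]
gripper_width: 0.6
gripper_force: 0.0
```

Call:
{"method": "send_rows", "body": {
  "motion": [
    {"tx": 0, "ty": 0, "tz": 0.001, "rx": 0, "ry": 0, "rz": 0, "gripper": 1},
    {"tx": 0, "ty": 0, "tz": 0, "rx": 0, "ry": 0, "rz": 0, "gripper": 1}
  ]
}}

```text
time_s: 22.78
ee_pos: [490.1, 8.2, 40.2]
ee_rot: [-180.0, -0.0, 80.0]
force: [-0.7, 0.9, 0.4]
gripper_width: 0.3
gripper_force: 0.0
```

Still free more than 1 mm below the up height, so the third key is probably the latched one. I'll creep on to touch it.

Call:
{"method": "send_rows", "body": {
  "motion": [
    {"tx": 0, "ty": 0, "tz": 0.002, "rx": 0, "ry": 0, "rz": 0, "gripper": 1},
    {"tx": 0, "ty": 0, "tz": 0, "rx": 0, "ry": 0, "rz": 0, "gripper": 1}
  ]
}}

```text
time_s: 23.02
ee_pos: [490.1, 8.2, 39.2]
ee_rot: [-180.0, -0.0, 80.0]
force: [0.1, -0.4, 0.2]
gripper_width: 0.9
gripper_force: 0.0
```

Call:
{"method": "send_rows", "body": {
  "motion": [
    {"tx": 0, "ty": 0, "tz": 0.001, "rx": 0, "ry": 0, "rz": 0, "gripper": 1},
    {"tx": 0, "ty": 0, "tz": 0, "rx": 0, "ry": 0, "rz": 0, "gripper": 1}
  ]
}}

```text
time_s: 23.28
ee_pos: [490.2, 8.2, 38.7]
ee_rot: [180.0, -0.0, 80.0]
force: [-0.0, 0.5, 0.4]
gripper_width: 0.5
gripper_force: 0.0
```

Call:
{"method": "send_rows", "body": {
  "motion": [
    {"tx": 0, "ty": 0, "tz": 0.0005, "rx": 0, "ry": 0, "rz": 0, "gripper": 1},
    {"tx": 0, "ty": 0, "tz": 0, "rx": 0, "ry": 0, "rz": 0, "gripper": 1}
  ]
}}

```text
time_s: 23.52
ee_pos: [490.2, 8.2, 38.6]
ee_rot: [180.0, -0.0, 80.0]
force: [-0.2, 1.0, 0.8]
gripper_width: 0.4
gripper_force: 0.4
```

Touched at 38.6, about 3 mm lower than the first two, so key 3 is the latched one. I'll tap key 4 before pressing, as asked.

Call:
{"method": "send_rows", "body": {
  "motion": [
    {"tx": 0, "ty": 0, "tz": -0.01, "rx": 0, "ry": 0, "rz": 0, "gripper": 1},
    {"tx": 0, "ty": 0, "tz": -0.01, "rx": 0, "ry": 0, "rz": 0, "gripper": 1},
    {"tx": -0.03, "ty": 0, "tz": 0, "rx": 0, "ry": 0, "rz": 0, "gripper": 1},
    {"tx": -0.04, "ty": 0, "tz": 0, "rx": 0, "ry": 0, "rz": 0, "gripper": 1},
    {"tx": -0.03, "ty": 0, "tz": 0, "rx": 0, "ry": 0, "rz": 0, "gripper": 1},
    {"tx": 0, "ty": 0, "tz": 0, "rx": 0, "ry": 0, "rz": 0, "gripper": 1},
    {"tx": 0, "ty": 0, "tz": 0.006, "rx": 0, "ry": 0, "rz": 0, "gripper": 1},
    {"tx": 0, "ty": 0, "tz": 0.006, "rx": 0, "ry": 0, "rz": 0, "gripper": 1},
    {"tx": 0, "ty": 0, "tz": 0.0005, "rx": 0, "ry": 0, "rz": 0, "gripper": 1},
    {"tx": 0, "ty": 0, "tz": 0, "rx": 0, "ry": 0, "rz": 0, "gripper": 1},
    {"tx": 0, "ty": 0, "tz": 0, "rx": 0, "ry": 0, "rz": 0, "gripper": 1}
  ]
}}

```text
time_s: 24.9
ee_pos: [481.6, -40.9, 42.3]
ee_rot: [180.0, -0.0, 80.0]
force: [0.1, -0.0, -0.8]
gripper_width: 0.6
gripper_force: 0.0
```

Call:
{"method": "send_rows", "body": {
  "motion": [
    {"tx": 0, "ty": 0, "tz": 0.001, "rx": 0, "ry": 0, "rz": 0, "gripper": 1},
    {"tx": 0, "ty": 0, "tz": 0, "rx": 0, "ry": 0, "rz": 0, "gripper": 1}
  ]
}}

```text
time_s: 25.15
ee_pos: [481.5, -41.0, 41.7]
ee_rot: [180.0, -0.0, 80.0]
force: [-0.2, 1.1, -0.3]
gripper_width: 0.5
gripper_force: 0.0
```

Call:
{"method": "send_rows", "body": {
  "motion": [
    {"tx": 0, "ty": 0, "tz": 0.001, "rx": 0, "ry": 0, "rz": 0, "gripper": 1},
    {"tx": 0, "ty": 0, "tz": 0, "rx": 0, "ry": 0, "rz": 0, "gripper": 1}
  ]
}}

```text
time_s: 25.4
ee_pos: [481.6, -41.0, 41.4]
ee_rot: [180.0, -0.0, 80.0]
force: [-1.0, 0.8, 2.2]
gripper_width: -0.0
gripper_force: 0.9
```

Key 4 is up, touching at 41.4. Back to key 3 for the firm press.

Call:
{"method": "send_rows", "body": {
  "motion": [
    {"tx": 0, "ty": 0, "tz": -0.007, "rx": 0, "ry": 0, "rz": 0, "gripper": 1},
    {"tx": 0, "ty": 0, "tz": -0.008, "rx": 0, "ry": 0, "rz": 0, "gripper": 1},
    {"tx": 0.03, "ty": 0, "tz": 0, "rx": 0, "ry": 0, "rz": 0, "gripper": 1},
    {"tx": 0.04, "ty": 0, "tz": 0, "rx": 0, "ry": 0, "rz": 0, "gripper": 1},
    {"tx": 0.03, "ty": 0, "tz": 0, "rx": 0, "ry": 0, "rz": 0, "gripper": 1},
    {"tx": 0, "ty": 0, "tz": 0, "rx": 0, "ry": 0, "rz": 0, "gripper": 1},
    {"tx": 0, "ty": 0, "tz": 0.008, "rx": 0, "ry": 0, "rz": 0, "gripper": 1},
    {"tx": 0, "ty": 0, "tz": 0.008, "rx": 0, "ry": 0, "rz": 0, "gripper": 1},
    {"tx": 0, "ty": 0, "tz": 0.004, "rx": 0, "ry": 0, "rz": 0, "gripper": 1},
    {"tx": 0, "ty": 0, "tz": 0, "rx": 0, "ry": 0, "rz": 0, "gripper": 1},
    {"tx": 0, "ty": 0, "tz": 0, "rx": 0, "ry": 0, "rz": 0, "gripper": 1}
  ]
}}

```text
time_s: 26.78
ee_pos: [490.2, 8.1, 38.7]
ee_rot: [180.0, -0.0, 80.0]
force: [-0.5, -0.5, 0.5]
gripper_width: 0.5
gripper_force: 0.0
```

Call:
{"method": "send_rows", "body": {
  "motion": [
    {"tx": 0, "ty": 0, "tz": 0.002, "rx": 0, "ry": 0, "rz": 0, "gripper": 1},
    {"tx": 0, "ty": 0, "tz": 0.002, "rx": 0, "ry": 0, "rz": 0, "gripper": 1},
    {"tx": 0, "ty": 0, "tz": 0.002, "rx": 0, "ry": 0, "rz": 0, "gripper": 1},
    {"tx": 0, "ty": 0, "tz": 0.002, "rx": 0, "ry": 0, "rz": 0, "gripper": 1},
    {"tx": 0, "ty": 0, "tz": 0, "rx": 0, "ry": 0, "rz": 0, "gripper": 1},
    {"tx": 0, "ty": 0, "tz": 0, "rx": 0, "ry": 0, "rz": 0, "gripper": 1}
  ]
}}

```text
time_s: 27.52
ee_pos: [490.3, 8.1, 35.8]
ee_rot: [180.0, -0.0, 80.0]
force: [-1.8, -1.1, 8.7]
gripper_width: 0.5
gripper_force: 4.2
```

Call:
{"method": "send_rows", "body": {
  "motion": [
    {"tx": 0, "ty": 0, "tz": 0.001, "rx": 0, "ry": 0, "rz": 0, "gripper": 1},
    {"tx": 0, "ty": 0, "tz": 0.001, "rx": 0, "ry": 0, "rz": 0, "gripper": 1},
    {"tx": 0, "ty": 0, "tz": 0.0006, "rx": 0, "ry": 0, "rz": 0, "gripper": 1},
    {"tx": 0, "ty": 0, "tz": 0, "rx": 0, "ry": 0, "rz": 0, "gripper": 1},
    {"tx": 0, "ty": 0, "tz": 0, "rx": 0, "ry": 0, "rz": 0, "gripper": 1}
  ]
}}

```text
time_s: 28.15
ee_pos: [490.3, 8.1, 34.6]
ee_rot: [180.0, -0.0, 80.0]
force: [-2.7, -0.1, 9.3]
gripper_width: 0.2
gripper_force: 4.9
```

Pressed 6.8 mm below the up height. Withdrawing now, with a stop just below the up height to feel whether the key follows.

Call:
{"method": "send_rows", "body": {
  "motion": [
    {"tx": 0, "ty": 0, "tz": -0.005, "rx": 0, "ry": 0, "rz": 0, "gripper": 1},
    {"tx": 0, "ty": 0, "tz": -0.005, "rx": 0, "ry": 0, "rz": 0, "gripper": 1},
    {"tx": 0, "ty": 0, "tz": -0.0036, "rx": 0, "ry": 0, "rz": 0, "gripper": 1},
    {"tx": 0, "ty": 0, "tz": 0, "rx": 0, "ry": 0, "rz": 0, "gripper": 1},
    {"tx": 0, "ty": 0, "tz": 0, "rx": 0, "ry": 0, "rz": 0, "gripper": 1}
  ]
}}

```text
time_s: 28.78
ee_pos: [490.3, 8.1, 40.2]
ee_rot: [180.0, 0.0, 80.0]
force: [0.2, -0.9, 3.2]
gripper_width: 0.6
gripper_force: 1.6
```

The key follows the finger up (3.2 N at 40.2), so its latch has let go. Now I'll lift well clear.

Call:
{"method": "send_rows", "body": {
  "motion": [
    {"tx": 0, "ty": 0, "tz": -0.01, "rx": 0, "ry": 0, "rz": 0, "gripper": 1},
    {"tx": 0, "ty": 0, "tz": -0.04, "rx": 0, "ry": 0, "rz": 0, "gripper": 1},
    {"tx": 0, "ty": 0, "tz": -0.08, "rx": 0, "ry": 0, "rz": 0, "gripper": 1},
    {"tx": 0, "ty": 0, "tz": -0.08, "rx": 0, "ry": 0, "rz": 0, "gripper": 1},
    {"tx": 0, "ty": 0, "tz": 0, "rx": 0, "ry": 0, "rz": 0, "gripper": 1},
    {"tx": 0, "ty": 0, "tz": 0, "rx": 0, "ry": 0, "rz": 0, "gripper": 1},
    {"tx": 0, "ty": 0, "tz": 0, "rx": 0, "ry": 0, "rz": 0, "gripper": 1}
  ]
}}

```text
time_s: 29.65
ee_pos: [489.1, 8.3, 143.8]
ee_rot: [-179.8, 0.0, 80.0]
force: [-0.1, -0.0, -0.2]
gripper_width: 0.3
gripper_force: 0.0
```

```bash
python3 - <<'E'
from h import *
s=env.state(); print(s['time_s'],s['ee_pos'],s['force'],np.abs(s['qvel']).max()); print(env.job_done())
E
```

```text
29.65 [489.07298921   8.26316935 143.8398293 ] [-0.11412843 -0.04594381 -0.22114874] 0.24909059688199603
the job is handed in; nothing more can be done
None
```

I tapped all four keys left to right; the third was latched, so I pressed it in and felt it follow the finger back up, then lifted clear and handed the job in at 29.7 s, without a last camera check of the keys.

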